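# Fetch the figurine from behind the solvent bottles

### The job

In the wooden finds tray three amber bottles stand in front of the turquoise figurine. Leave the figurine alone until all three bottles have been moved out and stand upright on the dark grey mat; then lay the figurine gently on its back in the middle of the white examination pad, lengthwise on it, and only after that stand each bottle back in the tray, wholly inside the round spot of its own cap colour. Let nothing drop, and leave the small green-lidded pot in the tray where it is.

Things in the scene. Friction and masses are not known exactly. Their poses are not given: they have to be found in the camera images.
- bottle_red_center (a point): Amber bottle with red screw cap and a red stripe on its white label, standing upright: round body 42 mm diameter from the bottom to 72 mm, short shoulder, cap 29 mm diameter from 80 to 100 mm (its top); about 0.16 kg. This point is on its axis, half-way up (50 mm above its underside); z up the axis. It starts on the spot of its own colour.
- bottle_yellow_center (a point): Amber bottle with yellow screw cap and a yellow stripe on its white label, standing upright: round body 42 mm diameter from the bottom to 72 mm, short shoulder, cap 29 mm diameter from 80 to 100 mm (its top); about 0.16 kg. This point is on its axis, half-way up (50 mm above its underside); z up the axis. It starts on the spot of its own colour.
- bottle_blue_center (a point): Amber bottle with blue screw cap and a blue stripe on its white label, standing upright: round body 42 mm diameter from the bottom to 72 mm, short shoulder, cap 29 mm diameter from 80 to 100 mm (its top); about 0.16 kg. This point is on its axis, half-way up (50 mm above its underside); z up the axis. It starts on the spot of its own colour.
- spot_red: Red round spot, 62 mm diameter, 2 mm thick, place of the red-capped bottle; fixed on the floor of the wooden finds tray (170 x 290 mm, floor 6 mm, rim 12 mm high). Origin: centre of its underside; its top, where the bottle stands, is 8 mm above the table. Three spots in a row 90 mm apart, colours in any order; y runs along the row, x away from the robot.
- spot_yellow: Yellow round spot, 62 mm diameter, 2 mm thick, place of the yellow-capped bottle; fixed on the floor of the wooden finds tray (170 x 290 mm, floor 6 mm, rim 12 mm high). Origin: centre of its underside; its top, where the bottle stands, is 8 mm above the table. Three spots in a row 90 mm apart, colours in any order; y runs along the row, x away from the robot.
- spot_blue: Blue round spot, 62 mm diameter, 2 mm thick, place of the blue-capped bottle; fixed on the floor of the wooden finds tray (170 x 290 mm, floor 6 mm, rim 12 mm high). Origin: centre of its underside; its top, where the bottle stands, is 8 mm above the table. Three spots in a row 90 mm apart, colours in any order; y runs along the row, x away from the robot.
- figurine_center (a point): Turquoise figurine lying on its back on the tray floor (6 mm above the table), beyond the row of bottles: 86 mm long along y (dark-wigged head to +y), 32 mm wide along x over its middle 46 mm, 26 mm at the ends, 26 mm high (feet 28 mm); about 0.13 kg. This point: its centre, 14 mm above its underside; z up. Grip across its width; the bottles leave only 18 mm beside it.
- exam_pad: White foam-like (rigid) examination pad on a black base, 110 x 160 mm, its top 14 mm above the table, with a pale blue rectangle marking the middle; fixed. Origin: centre of its underside, on the table; y runs along its length.
- side_mat: Dark grey mat, 270 x 120 mm, 4 mm thick, fixed on the table: the side area, with room for three bottles in a line. Origin: centre of its underside; x runs along its length, y across. It may be on either side of the finds tray, the pad on the other.
- pot_center (a point): Small white ceramic pot with green lid, 36 mm diameter, 30 mm high, standing loose in a far corner of the finds tray, beyond the bottles and beside the figurine. To be left alone. This point is its centre, 15 mm above its underside.

How it is judged (in metres and radians):
On the way, in this order (a step that is already met when the one before it is completed fails the run):
1. all three bottles stand upright on the dark grey mat, the figurine not yet moved (within 15 mm of its start) (x of bottle_red_center in the frame of side_mat between -0.132 and 0.132 m and y of bottle_red_center in the frame of side_mat between -0.057 and 0.057 m and z of bottle_red_center in the frame of side_mat between 0.048 and 0.06 m and angle between each of bottle_red_center, bottle_yellow_center, bottle_blue_center's own z axis and vertical below 0.15 rad and x of bottle_yellow_center in the frame of side_mat between -0.132 and 0.132 m and y of bottle_yellow_center in the frame of side_mat between -0.057 and 0.057 m and z of bottle_yellow_center in the frame of side_mat between 0.048 and 0.06 m and x of bottle_blue_center in the frame of side_mat between -0.132 and 0.132 m and y of bottle_blue_center in the frame of side_mat between -0.057 and 0.057 m and z of bottle_blue_center in the frame of side_mat between 0.048 and 0.06 m and distance of figurine_center from where it was at the start of the episode below 0.015 m), for 0.2 s.
2. the figurine lies on its back in the middle of the examination pad, while the three bottles still stand on the mat (horizontal distance between figurine_center and exam_pad below 0.015 m and z of figurine_center in the frame of exam_pad between 0.022 and 0.034 m and angle between the y axis of figurine_center and the y axis of exam_pad, either way round below 0.26 rad and angle between each of figurine_center, bottle_red_center, bottle_yellow_center, bottle_blue_center's own z axis and vertical below 0.15 rad and x of bottle_red_center in the frame of side_mat between -0.132 and 0.132 m and y of bottle_red_center in the frame of side_mat between -0.057 and 0.057 m and z of bottle_red_center in the frame of side_mat between 0.048 and 0.06 m and x of bottle_yellow_center in the frame of side_mat between -0.132 and 0.132 m and y of bottle_yellow_center in the frame of side_mat between -0.057 and 0.057 m and z of bottle_yellow_center in the frame of side_mat between 0.048 and 0.06 m and x of bottle_blue_center in the frame of side_mat between -0.132 and 0.132 m and y of bottle_blue_center in the frame of side_mat between -0.057 and 0.057 m and z of bottle_blue_center in the frame of side_mat between 0.048 and 0.06 m and contact force between the fingers and figurine below 0.1 N), for 0.2 s.
At the end, for the whole second after the job is handed in: Each bottle upright (0.1 rad) on its own colour's spot, within 14 mm of its centre; figurine on its back on the pad, within 15 mm of the centre and 0.26 rad of the pad's length, either way round; all released and at rest; pot within 20 mm of its start (horizontal distance between bottle_red_center and spot_red below 0.014 m and z of bottle_red_center in the frame of spot_red between 0.047 and 0.058 m and angle between each of bottle_red_center, bottle_yellow_center, bottle_blue_center's own z axis and vertical below 0.1 rad and horizontal distance between bottle_yellow_center and spot_yellow below 0.014 m and z of bottle_yellow_center in the frame of spot_yellow between 0.047 and 0.058 m and horizontal distance between bottle_blue_center and spot_blue below 0.014 m and z of bottle_blue_center in the frame of spot_blue between 0.047 and 0.058 m and horizontal distance between figurine_center and exam_pad below 0.015 m and z of figurine_center in the frame of exam_pad between 0.022 and 0.034 m and angle between the y axis of figurine_center and the y axis of exam_pad, either way round below 0.26 rad and angle between figurine_center's own z axis and vertical below 0.15 rad and linear speed of each of bottle_red, bottle_yellow, bottle_blue, figurine below 0.02 m/s and contact force between the fingers and bottle_red below 0.1 N and contact force between the fingers and bottle_yellow below 0.1 N and contact force between the fingers and bottle_blue below 0.1 N and contact force between the fingers and figurine below 0.1 N and not (distance of pot_center from where it was at the start of the episode above 0.02 m)); the robot touches nothing.
It fails at once if the green-lidded pot is moved more than 20 mm (distance of pot_center from where it was at the start of the episode above 0.02 m).
It fails at once if a bottle or the figurine is dropped (falls freely faster than 0.6 m/s, about 20 mm) ((linear speed of bottle_red above 0.6 m/s and contact force between anything else and bottle_red below 0.05 N) or (linear speed of bottle_yellow above 0.6 m/s and contact force between anything else and bottle_yellow below 0.05 N) or (linear speed of bottle_blue above 0.6 m/s and contact force between anything else and bottle_blue below 0.05 N) or (linear speed of figurine above 0.6 m/s and contact force between anything else and figurine below 0.05 N)).
It also fails if it takes over 134 s, if anything falls off the work surface, if the arm or the gripper's body presses on something with over 40 N, if the wrist force passes 120 N, or if a joint passes its speed limit or range.

### The arm

A 7-joint arm with a two-finger parallel gripper is mounted at the origin on the work surface. World frame = base frame: x ahead of the robot, y to its left, z up, the work surface at z = 0. Lengths are in mm, angles in rad, forces in N, time in s.
With the tool pointing down it reaches from about 425 to 950 mm from the base axis. Payload 16.7 kg.
Tool frame: the origin (TCP) lies at the very end of the fingers, on their centre line; the grasp point (between the pads) lies 19 mm behind it (grip_point_offset is the distance from the TCP to the grasp point, in mm); z points along the fingers, x is the direction in which the jaws open and shut, and the axes are right-handed (so a half turn about z gives the same grasp; the last joint's range is limited). The gripper opens to 94 mm and grips with 3 to 60 N. Pads are 16 mm wide; open, the fingers measure 119 mm over their backs; the gripper's body (75 mm by 177 mm) begins 78 mm behind the grasp point.
Start: joints at [-1.329, 0.426, 0.074, 1.606, -0.034, 1.111, -0.067], TCP at [257.127, 624.067, 205.467] pointing down, gripper open.
Joint ranges: [-2.85, 2.85], [-0.5, 2.14], [-1.23, 1.37], [0.21, 2.46], [-1.02, 4.16], [0.16, 2.05], [-2.73, 2.73]. Speed limits (rad/s): [1.89, 1.89, 2.39, 2.39, 3.01, 3.01, 3.01].

### API

Orientations are given as a unit quaternion [w, x, y, z].
In Python, from plant import * gives the robot as it stands.
- The arm moves only by the tool jog_arm, never from a script. Its argument "targets" is a list of rows, each a list of 7 numbers: the shift along the tool's x, y, z each as a share of 0.5 m, from -1 to 1, then the turn, a rotation vector about the tool's x, y, z each as a share of 2 rad, from -1 to 1, then the closure, from 0 (fully open) to 1 (shut). In form: [[x, y, z, rx, ry, rz, jaw], ...]. A call has 1 to 20 rows; each row is the pose to reach, as a shift and turn from the pose commanded when the call began, along the tool's axes at that moment; what a row does not reach only later rows make up. A row lasts 1/8 s, in which the tool goes at most 62.5 mm and 10.7 degrees, less where a joint would pass 70% of its speed; a pose out of reach is approached as far as the arm can. A call with a number of a shift or a turn outside -1 to 1 is refused whole. A call with a gripper value outside its range is refused whole. The fingers move at their own pace and stop on an object; the grip force is fixed at half the most. Time passes only in rows, so rows that repeat a pose let the fingers close. It gives the time, the measured TCP pose, the force and the opening at its end, in the units of the state.
- read_state(): the state, without advancing time (a new reading comes with each control period).
- grab_frame(name): name is "side" or "top"; returns the picture (400x640x3 uint8, red, green, blue); there is no depth.
- camera_info(name): a dict with "mtx" (3x3 intrinsics, pixels), "dist" ([k1, k2, p1, p2, k3] as OpenCV has them; the pictures are not rectified), "T" (4x4, takes a point from camera to world coordinates). Camera axes: x right, y down, z forward; pixel columns grow to the right and rows downward; lengths in mm; the calibration is good to about 2 mm. A picture is of the moment at which its call begins. camera_info takes no time and is no camera call.
- sign_off(): hands the job in, once; it reports no verdict.
The state is a dict: "time_s": time; "joint_pos": joint angles; "qvel": joint speeds; "effort": joint torques, N m; "tool_pos": TCP position; "tcp_rot": TCP orientation; "contact_force": force on the tool from outside, world axes, zero at the start; "ft_torque": the same for the moment, N m; "finger_gap": opening from 0.0 (shut) to 1.0 (fully open).
Only numpy, scipy, OpenCV 4.12 (cv2) and the standard library are available. Lean on these libraries where they do the work, as an engineer would, in place of code of your own. Each camera call takes 0.05 s, during which the arm holds its last target. There are 200 camera calls.

## Working session

There is one attempt and no reset: what is moved stays moved. The work goes in short steps, Python scripts to look and compute and a tool call to move; the robot and the scene stay as the last step left them, time stands still between calls to the robot, and variables do not carry over. Pictures are saved under pics/ and viewed, about 12 in all and at most 16, crops included, and the job is handed in when it is done.

Besides the shell and the picture viewer there is one more tool, called after "Request:" as name(argument=value, ...), one argument or row to a line, values as JSON. jog_arm: Moves the arm, as the interface text tells. Shift numbers are shares of 0.5 m and turn numbers shares of 2 rad, none past 1 either way. Its arguments: {"type":"object","properties":{"targets":{"type":"array"}},"required":["targets"]}

```bash
mkdir -p pics; ls; python3 - <<'E'
from plant import *
import cv2
for n in("side","top"):
    f=grab_frame(n); cv2.imwrite(f"pics/{n}0.png",f[:,:,::-1]); c=camera_info(n); print(n,c)
print(read_state())
E
```

```text
pics
side {'mtx': array([[476.15348957,   0.        , 321.95117734],
       [  0.        , 476.15348957, 199.66101449],
       [  0.        ,   0.        ,   1.        ]]), 'dist': array([-0.09997809,  0.        ,  0.        ,  0.        ,  0.        ]), 'T': array([[ 9.97181057e-01, -4.67709119e-02,  5.86721567e-02,
         4.89066200e+02],
       [-7.50315361e-02, -6.16808231e-01,  7.83529115e-01,
        -8.32197822e+02],
       [-4.56902006e-04, -7.85722653e-01, -6.18578777e-01,
         7.23689830e+02],
       [ 0.00000000e+00,  0.00000000e+00,  0.00000000e+00,
         1.00000000e+00]])}
top {'mtx': array([[402.115799  ,   0.        , 317.46834133],
       [  0.        , 402.115799  , 201.68306102],
       [  0.        ,   0.        ,   1.        ]]), 'dist': array([0.02466076, 0.        , 0.        , 0.        , 0.        ]), 'T': array([[ 3.88322901e-03, -9.85475192e-01,  1.69775048e-01,
         4.10697694e+02],
       [-9.99989806e-01, -4.21800785e-03, -1.61126547e-03,
         1.81292564e+01],
       [ 2.30397464e-03, -1.69767061e-01, -9.85481525e-01,
         8.91946895e+02],
       [ 0.00000000e+00,  0.00000000e+00,  0.00000000e+00,
         1.00000000e+00]])}
{'time_s': 0.1, 'joint_pos': array([-1.32948523,  0.42664835,  0.07387272,  1.60653033, -0.03410656,
        1.11080401, -0.06712069]), 'qvel': array([ 0.00078376, -0.0020446 ,  0.00108022, -0.00018407, -0.00067233,
       -0.00061552, -0.00134188]), 'effort': array([ 8.10686586e-03, -9.37465668e+01,  3.67726810e+00, -4.55032933e+01,
       -4.85067372e-02,  1.70581264e-02,  1.46381672e-05]), 'tool_pos': array([257.01955489, 623.72944671, 204.86590651]), 'tcp_rot': array([ 3.46753526e-04,  8.30964908e-01,  5.56324548e-01, -4.46197320e-04]), 'contact_force': array([ 0.33760801, -0.00688376, -0.97285819]), 'ft_torque': array([-0.03555457,  0.0395178 , -0.01602164]), 'finger_gap': 1.0035033949292869}
```

View pics/top0.png

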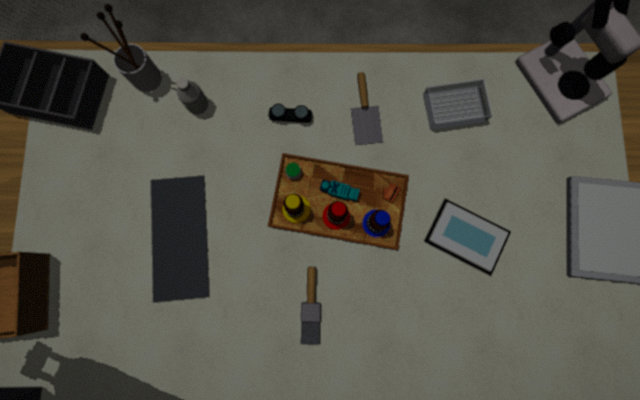

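View pics/side0.png

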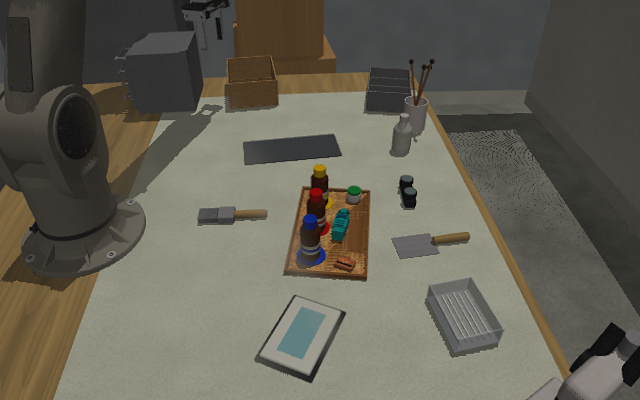

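The top view has +x up and +y left. The yellow cap is at about (294,202), red (338,210), blue (380,219), the figurine (341,190) and the pot (293,171). The mat is at (180,238) and the pad at (468,237). The side view agrees.

```bash
cat > h.py <<'E'
from plant import *
import cv2, numpy as np
from scipy.spatial.transform import Rotation as R
def px2w(cam,pts,z):
    c=camera_info(cam); p=cv2.undistortPoints(np.float64(pts).reshape(-1,1,2),c["mtx"],c["dist"]).reshape(-1,2)
    d=np.c_[p,np.ones(len(p))]@c["T"][:3,:3].T; o=c["T"][:3,3]
    return o+d*((z-o[2])/d[:,2])[:,None]
def blobs(hsv,lo,hi,box,amin):
    m=cv2.inRange(hsv,lo,hi); k=np.zeros_like(m); x0,y0,x1,y1=box; k[y0:y1,x0:x1]=m[y0:y1,x0:x1]
    cs,_=cv2.findContours(k,cv2.RETR_EXTERNAL,cv2.CHAIN_APPROX_NONE)
    return sorted([c for c in cs if cv2.contourArea(c)>=amin],key=cv2.contourArea,reverse=True)
def rect(cam,c,z):  # min-area rectangle in world xy: centre, size, yaw of its long side
    w=px2w(cam,c.reshape(-1,2),z)[:,:2].astype(np.float32); b=cv2.boxPoints(cv2.minAreaRect(w))
    e=[b[1]-b[0],b[2]-b[1]]; l=max(e,key=np.linalg.norm)
    return b.mean(0).round(1),sorted(np.linalg.norm(v).round(1) for v in e),np.degrees(np.arctan2(l[1],l[0])).round(1)
def pose():
    s=read_state(); q=s["tcp_rot"]; return s,R.from_quat([q[1],q[2],q[3],q[0]])
def go(pt,yaw): # world TCP target (mm), wanted angle (deg) of tool x -> shares
    s,r=pose(); d=r.inv().apply(np.array(pt)-s["tool_pos"])/500
    t=(r.inv()*R.from_euler('z',yaw,degrees=True)*R.from_euler('x',180,degrees=True)).as_rotvec()/2
    return np.r_[d,t].round(3)
E
python3 - <<'E'
from h import *
f=cv2.imread("pics/top0.png"); hsv=cv2.cvtColor(f,cv2.COLOR_BGR2HSV)
T=(255,140,420,260)
for n,lo,hi in(("yel",(22,150,90),(35,255,255)),("red",(0,200,90),(5,255,255)),("red2",(174,200,80),(180,255,255)),("blu",(108,150,80),(125,255,255)),("turq",(80,100,50),(97,255,255)),("grn",(50,100,50),(78,255,255))):
    for c in blobs(hsv,lo,hi,T,8)[:3]:
        (x,y),r=cv2.minEnclosingCircle(c); print(n,cv2.contourArea(c),round(x),round(y),round(r,1),cv2.boundingRect(c),px2w("top",[(x,y)],7)[0].round(),px2w("top",[(x,y)],100)[0].round())
for n,z,lo,hi,box in (("mat",4,(90,0,25),(130,120,75),(140,165,225,310)),("padblue",14,(85,40,90),(100,255,255),(430,195,520,280)),("padall",14,(0,0,0),(180,40,60),(420,190,520,280)),("tray",12,(5,90,20),(22,255,255),(260,145,420,260))):
    for c in blobs(hsv,lo,hi,box,100)[:2]: print(n,cv2.contourArea(c),rect("top",c,z))
print([hsv[y,x].tolist() for x,y in((180,238),(468,237),(450,210),(341,190),(294,202),(338,210),(382,218),(380,232),(275,225))])
cv2.imwrite("pics/crop1.png",cv2.resize(f[145:260,258:418],None,fx=5,fy=5,interpolation=cv2.INTER_CUBIC))
E
```

```text
yel 124.0 292 201 6.8 (286, 194, 13, 14) [566.  73.   7.] [549.  68. 100.]
yel 42.0 290 214 9.6 (282, 207, 15, 15) [535.  79.   7.] [522.  72. 100.]
yel 28.0 305 200 6.0 (301, 196, 9, 10) [566.  45.   7.] [549.  42. 100.]
red 115.5 338 208 6.5 (332, 202, 13, 13) [549. -30.   7.] [534. -25. 100.]
red 71.5 332 217 12.1 (323, 206, 15, 23) [529. -16.   7.] [516. -12. 100.]
blu 114.0 382 217 6.7 (376, 211, 14, 13) [ 529. -127.    7.] [ 517. -112.  100.]
blu 63.5 374 223 13.2 (363, 210, 14, 27) [ 516. -109.    7.] [505. -95. 100.]
turq 240.0 343 191 15.1 (328, 182, 31, 18) [588. -41.   7.] [569. -34. 100.]
turq 31.0 325 184 3.6 (322, 181, 7, 8) [602.  -0.   7.] [582.   2. 100.]
turq 9.5 332 183 2.2 (330, 181, 4, 5) [606. -16.   7.] [585. -12. 100.]
grn 129.5 292 170 6.9 (286, 163, 14, 14) [636.  74.   7.] [613.  68. 100.]
mat 6182.0 (array([484.2, 320.6], dtype=float32), [np.float32(118.4), np.float32(266.3)], np.float32(5.4))
padblue 1046.0 (array([ 488.4, -313. ], dtype=float32), [np.float32(50.8), np.float32(105.0)], np.float32(63.0))
padall 305.0 (array([ 487. , -309.1], dtype=float32), [np.float32(107.9), np.float32(157.8)], np.float32(62.5))
tray 9591.5 (array([565.7, -30.3], dtype=float32), [np.float32(170.2), np.float32(289.7)], np.float32(80.0))
[[90, 26, 40], [96, 101, 98], [90, 4, 117], [91, 247, 65], [26, 255, 116], [1, 255, 110], [115, 245, 98], [115, 237, 43], [15, 192, 81]]
```

View pics/crop1.png

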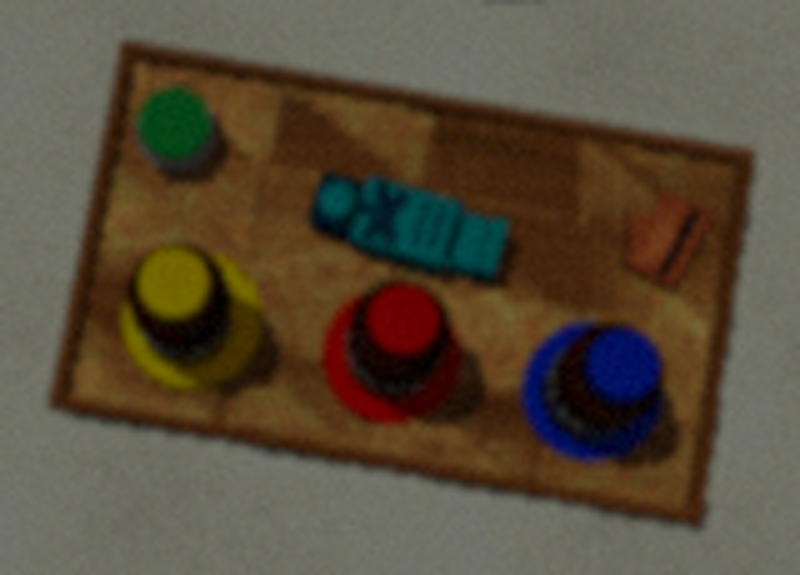

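```bash
python3 - <<'E'
from h import *
f=cv2.imread("pics/top0.png"); hsv=cv2.cvtColor(f,cv2.COLOR_BGR2HSV)
T=(258,145,418,260)
m={"yel":cv2.inRange(hsv,(22,180,40),(35,255,255)),"red":cv2.inRange(hsv,(0,215,40),(4,255,255))|cv2.inRange(hsv,(175,215,40),(180,255,255)),"blu":cv2.inRange(hsv,(108,150,35),(125,255,255))}
for n,k in m.items():
    q=np.zeros_like(k);q[180:245,275:395]=k[180:245,275:395]
    cs,_=cv2.findContours(q,0,cv2.CHAIN_APPROX_NONE); cs=[c for c in cs if cv2.contourArea(c)>8]
    w=px2w("top",cv2.convexHull(np.vstack(cs)).reshape(-1,2),8)[:,:2].astype(np.float32)
    print(n,cv2.minEnclosingCircle(w),cv2.fitEllipse(w))
q=cv2.inRange(hsv,(80,80,25),(105,255,255)); z=np.zeros_like(q);z[175:205,315:365]=q[175:205,315:365]
z=cv2.morphologyEx(z,cv2.MORPH_CLOSE,np.ones((5,5)))
c=max(cv2.findContours(z,0,cv2.CHAIN_APPROX_NONE)[0],key=cv2.contourArea);print("fig",rect("top",c,28))
w=cv2.inRange(hsv,(0,0,80),(180,130,255)); z=np.zeros_like(w);z[195:280,420:515]=w[195:280,420:515]
for nm,img in (("top",f),("side",cv2.imread("pics/side0.png"))):
    h2=cv2.cvtColor(img,cv2.COLOR_BGR2HSV)
    b=(420,190,520,280) if nm=="top" else (250,285,355,385)
    for c in blobs(h2,(85,40,60),(105,255,255),b,300)[:1]: print(nm,"blue",rect(nm,c,14))
    g=cv2.cvtColor(img,cv2.COLOR_BGR2GRAY)
    dark=(g<55).astype(np.uint8)*255; k=np.zeros_like(dark);k[b[1]:b[3],b[0]:b[2]]=dark[b[1]:b[3],b[0]:b[2]]
    cs,hi=cv2.findContours(k,cv2.RETR_CCOMP,cv2.CHAIN_APPROX_NONE)
    for c,hh in zip(cs,hi[0]):
        if cv2.contourArea(c)>800: print(nm,"inner" if hh[3]>=0 else "outer",rect(nm,c,14))
s=cv2.cvtColor(cv2.imread("pics/side0.png"),cv2.COLOR_BGR2HSV)
for n,lo,hi in(("yel",(22,150,90),(35,255,255)),("red",(0,200,90),(5,255,255)),("blu",(108,150,80),(125,255,255))):
    for c in blobs(s,lo,hi,(285,150,375,285),20)[:2]:
        x,y,w,h=cv2.boundingRect(c); print("side",n,(x,y,w,h),px2w("side",[(x+w/2-.5,y+h/2-.5)],100)[0].round(1))
for c in blobs(s,(0,0,20),(180,90,75),(235,128,348,170),500)[:1]: print("side mat",rect("side",c,4))
E
```

```text
yel ((549.4844970703125, 67.1455078125), 33.27444839477539) ((549.5374145507812, 65.58696746826172), (61.50822830200195, 66.49439239501953), 85.06513977050781)
red ((532.516357421875, -25.035411834716797), 30.609800338745117) ((532.3071899414062, -24.57225227355957), (58.218902587890625, 59.872283935546875), 65.78157043457031)
blu ((516.91748046875, -114.06412506103516), 32.05137252807617) ((516.7662353515625, -113.7924575805664), (58.36125946044922, 63.220123291015625), 28.86957359313965)
fig (array([586.9, -31.4], dtype=float32), [np.float32(32.5), np.float32(84.5)], np.float32(71.5))
top blue (array([ 488.4, -313. ], dtype=float32), [np.float32(50.8), np.float32(105.0)], np.float32(63.0))
top outer (array([ 487.2, -309.1], dtype=float32), [np.float32(107.6), np.float32(157.6)], np.float32(62.5))
top inner (array([ 488.3, -312.1], dtype=float32), [np.float32(100.8), np.float32(150.3)], np.float32(62.5))
side blue (array([ 490.8, -311.3], dtype=float32), [np.float32(48.8), np.float32(102.1)], np.float32(62.6))
side yel (314, 164, 12, 13) [550.9  68.2 100. ]
side yel (325, 197, 8, 13) [561.1 -54.5 100. ]
side red (310, 188, 13, 8) [537.5 -12.7 100. ]
side red (320, 222, 9, 14) [ 545.4 -133.9  100. ]
side blu (303, 214, 14, 10) [ 518.6 -101.5  100. ]
side blu (314, 248, 11, 17) [ 530.2 -209.2  100. ]
side mat (array([487. , 319.5], dtype=float32), [np.float32(121.6), np.float32(267.4)], np.float32(5.4))
```

```bash
python3 -c "
from h import *
print(go((548,67,180),-10))"
```

```text
[-0.808  0.962  0.051  0.     0.     0.677]
```

Request:
jog_arm(
  targets=[
    [-0.2,0.24,0.013,0,0,0.17,0.3],
    [-0.4,0.48,0.025,0,0,0.34,0.3],
    [-0.6,0.72,0.04,0,0,0.5,0.3],
    [-0.808,0.962,0.05,0,0,0.677,0.3],
    [-0.808,0.962,0.05,0,0,0.677,0.3],
    [-0.808,0.962,0.05,0,0,0.677,0.3],
    [-0.808,0.962,0.05,0,0,0.677,0.3],
    [-0.808,0.962,0.05,0,0,0.677,0.3],
    [-0.808,0.962,0.05,0,0,0.677,0.3],
    [-0.808,0.962,0.05,0,0,0.677,0.3],
    [-0.808,0.962,0.05,0,0,0.677,0.3],
    [-0.808,0.962,0.05,0,0,0.677,0.3],
    [-0.808,0.962,0.05,0,0,0.677,0.3],
    [-0.808,0.962,0.05,0,0,0.677,0.3],
    [-0.808,0.962,0.05,0,0,0.677,0.3],
    [-0.808,0.962,0.05,0,0,0.677,0.3],
  ],
)

```text
time_s: 2.1
tool_pos: [547.8, 67.6, 180.5]
tcp_rot: [-0.0, 0.996, -0.087, -0.0]
contact_force: [0.2, 0.9, -0.3]
finger_gap: 0.699
```

```bash
python3 -c "
from h import *
s,r=pose();print(s['time_s'],s['tool_pos'],r.as_matrix()[:,0],r.as_matrix()[:,2],s['finger_gap'],s['joint_pos'].round(2))
print(go((548,67,43),-10))"
```

```text
2.1 [547.84160365  67.64190749 180.50536218] [ 9.84994699e-01 -1.72584590e-01 -3.96302684e-05] [-3.00973160e-05  5.78532043e-05 -9.99999998e-01] 0.6989989037379184 [-0.72  0.28  0.58  1.94 -0.18  0.98 -0.23]
[ 0.001  0.001  0.275 -0.     0.     0.001]
```

Request:
jog_arm(
  targets=[
    [0,0,0.07,0,0,0,0.3],
    [0,0,0.15,0,0,0,0.3],
    [0,0,0.21,0,0,0,0.3],
    [0,0,0.25,0,0,0,0.3],
    [0,0,0.274,0,0,0,0.3],
    [0,0,0.274,0,0,0,0.3],
    [0,0,0.274,0,0,0,0.5],
    [0,0,0.274,0,0,0,0.6],
    [0,0,0.274,0,0,0,0.8],
    [0,0,0.274,0,0,0,1],
    [0,0,0.274,0,0,0,1],
    [0,0,0.274,0,0,0,1],
  ],
)

```text
time_s: 3.6
tool_pos: [548.3, 67.4, 44.0]
tcp_rot: [-0.0, 0.996, -0.087, 0.0]
contact_force: [-0.4, 0.1, 7.3]
finger_gap: 0.443
```

Request:
jog_arm(
  targets=[
    [0,0,-0.02,0,0,0,1],
    [0,0,-0.06,0,0,0,1],
    [0,0,-0.12,0,0,0,1],
    [0,0,-0.18,0,0,0,1],
    [0,0,-0.22,0,0,0,1],
    [-0.002,-0.03,-0.24,0,0,0,1],
    [-0.007,-0.09,-0.24,0,0,0,1],
    [-0.013,-0.17,-0.24,0,0,0,1],
    [-0.02,-0.26,-0.24,0,0,0,1],
    [-0.027,-0.35,-0.24,0,0,0,1],
    [-0.033,-0.43,-0.24,0,0,0,1],
    [-0.038,-0.49,-0.22,0,0,0,1],
    [-0.04,-0.523,-0.18,0,0,0,1],
    [-0.04,-0.523,-0.12,0,0,0,1],
    [-0.04,-0.523,-0.07,0,0,0,1],
    [-0.04,-0.523,-0.03,0,0,0,1],
    [-0.04,-0.523,-0.01,0,0,0,1],
    [-0.04,-0.523,-0.002,0,0,0,1],
    [-0.04,-0.523,0.003,0,0,0,1],
    [-0.04,-0.523,0.003,0,0,0,1],
  ],
)

```text
time_s: 6.1
tool_pos: [573.8, 328.5, 42.5]
tcp_rot: [-0.0, 0.996, -0.087, 0.0]
contact_force: [0.3, 0.8, -1.9]
finger_gap: 0.442
```

```bash
python3 -c "
from h import *
f=grab_frame('side');cv2.imwrite('pics/s1.png',cv2.resize(f[60:270,180:420,::-1],None,fx=3,fy=2.8))
print(read_state())"
```

```text
{'time_s': 6.15, 'joint_pos': array([-0.92573186,  0.61518795,  0.42712031,  1.78052434, -0.33420924,
        0.81713848, -0.51076637]), 'qvel': array([-0.00137721, -0.00119223, -0.00013119, -0.00029887, -0.00064368,
        0.0006781 ,  0.0003286 ]), 'effort': array([ 6.29121135e-02, -9.76942849e+01,  1.47787553e+01, -3.55854893e+01,
       -4.88541881e-02, -4.76796599e-02,  9.57485317e-03]), 'tool_pos': array([573.79041246, 328.51864164,  42.51702302]), 'tcp_rot': array([-2.86554514e-04,  9.96217588e-01, -8.68928271e-02,  2.69331754e-04]), 'contact_force': array([-0.59696412,  0.13343333, -2.73258011]), 'ft_torque': array([-0.04510806,  0.04987291, -0.03557687]), 'finger_gap': 0.4419556263959259}
```

View pics/s1.png

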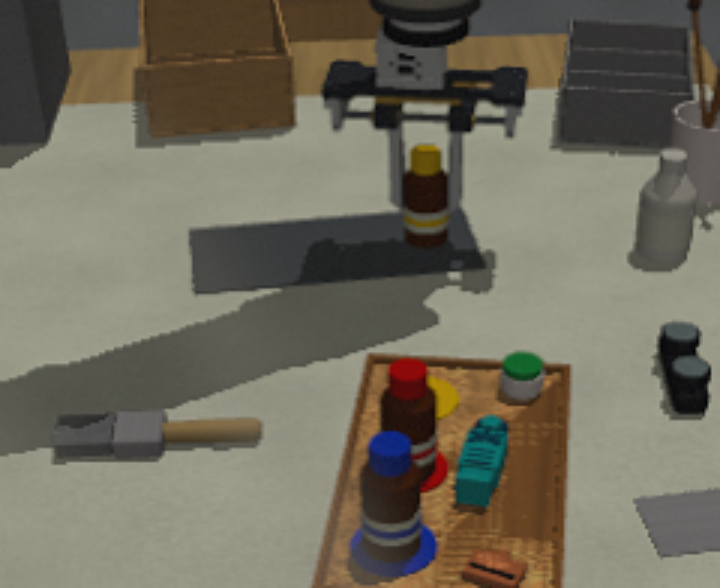

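Yellow is upright in the jaws over the far end of the mat, about 2 mm above it. I'll lower it onto the surface.

Request:
jog_arm(
  targets=[
    [0,0,0.002,0,0,0,1],
    [0,0,0.004,0,0,0,1],
    [0,0,0.005,0,0,0,1],
    [0,0,0.005,0,0,0,1],
  ],
)

```text
time_s: 6.65
tool_pos: [573.7, 328.5, 40.0]
tcp_rot: [-0.0, 0.996, -0.087, 0.0]
contact_force: [-1.4, -1.2, 5.4]
finger_gap: 0.443
```

Request:
jog_arm(
  targets=[
    [0,0,0,0,0,0,0.5],
    [0,0,0,0,0,0,0.4],
    [0,0,0,0,0,0,0.35],
    [0,0,-0.03,0,0,0,0.35],
    [0,0,-0.1,0,0,0,0.35],
    [0,0,-0.2,0,0,0,0.35],
    [0,0.03,-0.26,0,0,0,0.35],
    [0.005,0.1,-0.27,0,0,0,0.3],
    [0.01,0.2,-0.27,0,0,0,0.3],
    [0.02,0.32,-0.27,0,0,0,0.3],
    [0.025,0.44,-0.27,0,0,0,0.3],
    [0.03,0.56,-0.27,0,0,0,0.3],
    [0.035,0.65,-0.27,0,0,0,0.3],
    [0.04,0.711,-0.25,0,0,0,0.3],
    [0.04,0.711,-0.18,0,0,0,0.3],
    [0.04,0.711,-0.1,0,0,0,0.3],
    [0.04,0.711,-0.04,0,0,0,0.3],
    [0.04,0.711,0.0,0,0,0,0.3],
    [0.04,0.711,0.006,0,0,0,0.3],
    [0.04,0.711,0.006,0,0,0,0.3],
  ],
)

```text
time_s: 9.15
tool_pos: [532.1, -25.4, 37.4]
tcp_rot: [-0.0, 0.996, -0.087, 0.0]
contact_force: [0.2, 0.5, -0.2]
finger_gap: 0.703
```

Request:
jog_arm(
  targets=[
    [0,0,-0.006,0,0,0,0.3],
    [0,0,-0.012,0,0,0,0.3],
    [0,0,-0.012,0,0,0,0.45],
    [0,0,-0.012,0,0,0,0.6],
    [0,0,-0.012,0,0,0,0.8],
    [0,0,-0.012,0,0,0,1],
    [0,0,-0.012,0,0,0,1],
    [0,0,-0.012,0,0,0,1],
  ],
)

```text
time_s: 10.15
tool_pos: [531.8, -25.3, 42.5]
tcp_rot: [0.0, 0.996, -0.087, 0.0]
contact_force: [1.3, -0.3, 0.9]
finger_gap: 0.443
```

Request:
jog_arm(
  targets=[
    [0,0,-0.02,0,0,0,1],
    [0,0,-0.06,0,0,0,1],
    [0,0,-0.13,0,0,0,1],
    [0,0,-0.2,0,0,0,1],
    [-0.005,-0.02,-0.24,0,0,0,1],
    [-0.02,-0.07,-0.25,0,0,0,1],
    [-0.045,-0.14,-0.25,0,0,0,1],
    [-0.076,-0.24,-0.25,0,0,0,1],
    [-0.108,-0.34,-0.25,0,0,0,1],
    [-0.14,-0.44,-0.25,0,0,0,1],
    [-0.168,-0.53,-0.25,0,0,0,1],
    [-0.193,-0.61,-0.25,0,0,0,1],
    [-0.206,-0.65,-0.24,0,0,0,1],
    [-0.21,-0.664,-0.2,0,0,0,1],
    [-0.21,-0.664,-0.13,0,0,0,1],
    [-0.21,-0.664,-0.07,0,0,0,1],
    [-0.21,-0.664,-0.03,0,0,0,1],
    [-0.21,-0.664,-0.005,0,0,0,1],
    [-0.21,-0.664,0.004,0,0,0,1],
    [-0.21,-0.664,0.004,0,0,0,1],
  ],
)

```text
time_s: 12.65
tool_pos: [486.0, 319.5, 40.6]
tcp_rot: [0.0, 0.996, -0.087, 0.0]
contact_force: [0.2, 1.0, -0.1]
finger_gap: 0.441
```

Request:
jog_arm(
  targets=[
    [0,0,0.002,0,0,0,1],
    [0,0,0.003,0,0,0,1],
    [0,0,0.003,0,0,0,1],
  ],
)

```text
time_s: 13.02
tool_pos: [485.8, 320.0, 39.2]
tcp_rot: [-0.0, 0.996, -0.087, 0.0]
contact_force: [-0.2, -0.3, -1.2]
finger_gap: 0.442
```

Request:
jog_arm(
  targets=[
    [0,0,0.001,0,0,0,1],
    [0,0,0.002,0,0,0,1],
    [0,0,0.002,0,0,0,1],
  ],
)

```text
time_s: 13.4
tool_pos: [485.8, 320.0, 38.5]
tcp_rot: [-0.0, 0.996, -0.087, -0.0]
contact_force: [-2.7, -0.3, 9.5]
finger_gap: 0.442
```

Request:
jog_arm(
  targets=[
    [0,0,0,0,0,0,0.5],
    [0,0,0,0,0,0,0.4],
    [0,0,0,0,0,0,0.35],
    [0,0,-0.03,0,0,0,0.35],
    [0,0,-0.1,0,0,0,0.35],
    [0,0,-0.2,0,0,0,0.35],
    [0.01,0.04,-0.26,0,0,0,0.35],
    [0.03,0.12,-0.27,0,0,0,0.3],
    [0.06,0.24,-0.27,0,0,0,0.3],
    [0.09,0.36,-0.27,0,0,0,0.3],
    [0.12,0.48,-0.27,0,0,0,0.3],
    [0.15,0.6,-0.27,0,0,0,0.3],
    [0.18,0.72,-0.27,0,0,0,0.3],
    [0.203,0.81,-0.27,0,0,0,0.3],
    [0.21,0.84,-0.24,0,0,0,0.3],
    [0.21,0.84,-0.16,0,0,0,0.3],
    [0.21,0.84,-0.08,0,0,0,0.3],
    [0.21,0.84,-0.03,0,0,0,0.3],
    [0.21,0.84,-0.01,0,0,0,0.3],
    [0.21,0.84,-0.01,0,0,0,0.3],
  ],
)

```text
time_s: 15.9
tool_pos: [516.6, -112.1, 43.4]
tcp_rot: [0.0, 0.996, -0.087, -0.0]
contact_force: [-0.5, -0.3, 0.3]
finger_gap: 0.704
```

Request:
jog_arm(
  targets=[
    [0,0,0,0,0,0,0.3],
    [0,0,0,0,0,0,0.45],
    [0,0,0,0,0,0,0.6],
    [0,0,0,0,0,0,0.8],
    [0,0,0,0,0,0,1],
    [0,0,0,0,0,0,1],
    [0,0,0,0,0,0,1],
  ],
)

```text
time_s: 16.77
tool_pos: [516.6, -111.9, 43.2]
tcp_rot: [-0.0, 0.996, -0.087, 0.0]
contact_force: [-2.0, 1.5, 7.3]
finger_gap: 0.441
```

Request:
jog_arm(
  targets=[
    [0,0,-0.02,0,0,0,1],
    [0,0,-0.06,0,0,0,1],
    [0,0,-0.13,0,0,0,1],
    [0,0,-0.2,0,0,0,1],
    [-0.01,-0.02,-0.24,0,0,0,1],
    [-0.033,-0.07,-0.25,0,0,0,1],
    [-0.072,-0.15,-0.25,0,0,0,1],
    [-0.12,-0.25,-0.25,0,0,0,1],
    [-0.168,-0.35,-0.25,0,0,0,1],
    [-0.216,-0.45,-0.25,0,0,0,1],
    [-0.264,-0.55,-0.25,0,0,0,1],
    [-0.312,-0.65,-0.25,0,0,0,1],
    [-0.35,-0.73,-0.25,0,0,0,1],
    [-0.372,-0.78,-0.24,0,0,0,1],
    [-0.38,-0.794,-0.19,0,0,0,1],
    [-0.38,-0.794,-0.12,0,0,0,1],
    [-0.38,-0.794,-0.06,0,0,0,1],
    [-0.38,-0.794,-0.02,0,0,0,1],
    [-0.38,-0.794,0.003,0,0,0,1],
    [-0.38,-0.794,0.005,0,0,0,1],
  ],
)

```text
time_s: 19.27
tool_pos: [398.0, 311.7, 40.4]
tcp_rot: [0.0, 0.996, -0.087, -0.0]
contact_force: [0.5, 0.5, -1.3]
finger_gap: 0.44
```

Request:
jog_arm(
  targets=[
    [-0.38,-0.38,0.0,0,0,0,1],
  ],
)

```text
time_s: 19.4
tool_pos: [365.0, 360.9, 41.5]
tcp_rot: [-0.0, 0.996, -0.091, 0.001]
contact_force: [1.0, 2.4, -1.4]
finger_gap: 0.439
```

That last row was my mistake. It moved the arm about 60 mm sideways with the bottle held just above the table. Nothing was touched: the force stayed small and the grip is unchanged. I'll go back up and over the mat.

```bash
python3 -c "
from h import *
s,r=pose();print(s['time_s'],s['tool_pos'],s['finger_gap'],s['qvel'].round(2),s['contact_force'])
print(go((398.4,311.7,55),-10),go((398.4,311.7,40.4),-10))"
```

```text
19.4 [365.03376189 360.93314773  41.53271774] 0.4390488871959234 [-0.97  0.07 -0.11 -0.16  0.    0.05 -1.03] [ 1.0290658   2.39008953 -1.42201899]
[ 0.083  0.085 -0.027 -0.    -0.001 -0.004] [ 0.083  0.085  0.002 -0.    -0.001 -0.004]
```

Request:
jog_arm(
  targets=[
    [0,0,-0.03,0,0,0,1],
    [0,0,-0.04,0,0,0,1],
    [0,0,-0.04,0,0,0,1],
    [0,0,-0.04,0,0,0,1],
  ],
)

```text
time_s: 19.9
tool_pos: [362.6, 362.4, 60.4]
tcp_rot: [0.0, 0.996, -0.088, -0.0]
contact_force: [-0.5, -0.1, -1.3]
finger_gap: 0.442
```

```bash
python3 -c "
from h import *
s,r=pose();print(s['time_s'],s['tool_pos'],s['finger_gap'],s['contact_force'])
print(go((398.4,311.7,40.4),-10))"
```

```text
19.9 [362.58168597 362.42234898  60.44567477] 0.44190354121942993 [-0.52670565 -0.0545665  -1.26369199]
[ 0.088  0.087  0.04   0.     0.    -0.   ]
```

Request:
jog_arm(
  targets=[
    [0.02,0.02,-0.005,0,0,0,1],
    [0.05,0.05,-0.005,0,0,0,1],
    [0.08,0.078,-0.005,0,0,0,1],
    [0.088,0.087,0.0,0,0,0,1],
    [0.088,0.087,0.02,0,0,0,1],
    [0.088,0.087,0.036,0,0,0,1],
    [0.088,0.087,0.04,0,0,0,1],
    [0.088,0.087,0.041,0,0,0,1],
    [0.088,0.087,0.042,0,0,0,1],
    [0.088,0.087,0.042,0,0,0,1],
  ],
)

```text
time_s: 21.15
tool_pos: [398.0, 312.8, 39.6]
tcp_rot: [-0.0, 0.996, -0.087, 0.0]
contact_force: [-0.9, 0.3, -1.0]
finger_gap: 0.437
```

Request:
jog_arm(
  targets=[
    [0,0,0.001,0,0,0,1],
    [0,0,0.002,0,0,0,1],
    [0,0,0.002,0,0,0,1],
  ],
)

```text
time_s: 21.52
tool_pos: [398.1, 312.8, 39.2]
tcp_rot: [-0.0, 0.996, -0.087, -0.0]
contact_force: [-4.2, -3.2, 17.1]
finger_gap: 0.445
```

Request:
jog_arm(
  targets=[
    [0,0,-0.001,0,0,0,0.5],
    [0,0,-0.001,0,0,0,0.4],
    [0,0,-0.001,0,0,0,0.35],
    [0,0,-0.03,0,0,0,0.35],
    [0,0,-0.1,0,0,0,0.35],
    [0,0,-0.2,0,0,0,0.35],
    [0,0,-0.27,0,0,0,0.35],
    [0,0,-0.28,0,0,0,0.35],
  ],
)

```text
time_s: 22.52
tool_pos: [398.9, 313.5, 181.5]
tcp_rot: [-0.002, 0.996, -0.087, 0.001]
contact_force: [-0.6, 0.4, -0.9]
finger_gap: 0.653
```

```bash
python3 - <<'E'
from h import *
fr={}
for n in("top","side"):
    fr[n]=cv2.cvtColor(grab_frame(n),cv2.COLOR_RGB2BGR); cv2.imwrite(f"pics/{n}2.png",fr[n])
f=fr["top"]; hsv=cv2.cvtColor(f,cv2.COLOR_BGR2HSV)
q=cv2.inRange(hsv,(80,80,15),(108,255,255)); z=np.zeros_like(q);z[172:208,312:368]=q[172:208,312:368]
z=cv2.morphologyEx(z,cv2.MORPH_CLOSE,np.ones((5,5)))
c=max(cv2.findContours(z,0,cv2.CHAIN_APPROX_NONE)[0],key=cv2.contourArea);print("fig top",rect("top",c,28),cv2.boundingRect(c))
m={"yel":cv2.inRange(hsv,(22,180,40),(35,255,255)),"red":cv2.inRange(hsv,(0,215,40),(4,255,255))|cv2.inRange(hsv,(175,215,40),(180,255,255)),"blu":cv2.inRange(hsv,(108,150,35),(125,255,255))}
for n,k in m.items():
    q=np.zeros_like(k);q[180:245,275:400]=k[180:245,275:400]
    c=max(cv2.findContours(q,0,cv2.CHAIN_APPROX_NONE)[0],key=cv2.contourArea)
    w=px2w("top",c.reshape(-1,2),8)[:,:2].astype(np.float32); print("spot",n,cv2.fitEllipse(w))
h=cv2.cvtColor(fr["side"],cv2.COLOR_BGR2HSV)
for c in blobs(h,(80,90,30),(100,255,255),(320,195,365,255),50)[:2]: print("fig side",rect("side",c,22),cv2.boundingRect(c))
a=cv2.resize(f[150:255,140:420],(800,300),interpolation=cv2.INTER_CUBIC); b=cv2.resize(fr["side"][100:290,220:473],(400,300)); 
o=np.zeros((600,800,3),np.uint8); o[:300]=a*1; o[300:,:400]=b; o[300:,400:]=cv2.resize(f[165:225,310:390],(400,300),interpolation=cv2.INTER_CUBIC); cv2.imwrite("pics/m2.png",o)
E
```

```text
fig top (array([586.7, -31.3], dtype=float32), [np.float32(32.8), np.float32(84.5)], np.float32(73.2)) (321, 180, 38, 21)
spot yel ((547.629150390625, 64.57447052001953), (61.72439956665039, 62.71312713623047), 133.50819396972656)
spot red ((531.507568359375, -23.955350875854492), (56.31796646118164, 57.00361251831055), 149.07969665527344)
spot blu ((516.0651245117188, -112.63996124267578), (57.60950469970703, 58.17987060546875), 0.6453678607940674)
fig side (array([590.2, -31.8], dtype=float32), [np.float32(32.4), np.float32(109.2)], np.float32(74.0)) (332, 208, 17, 33)
```

View pics/m2.png

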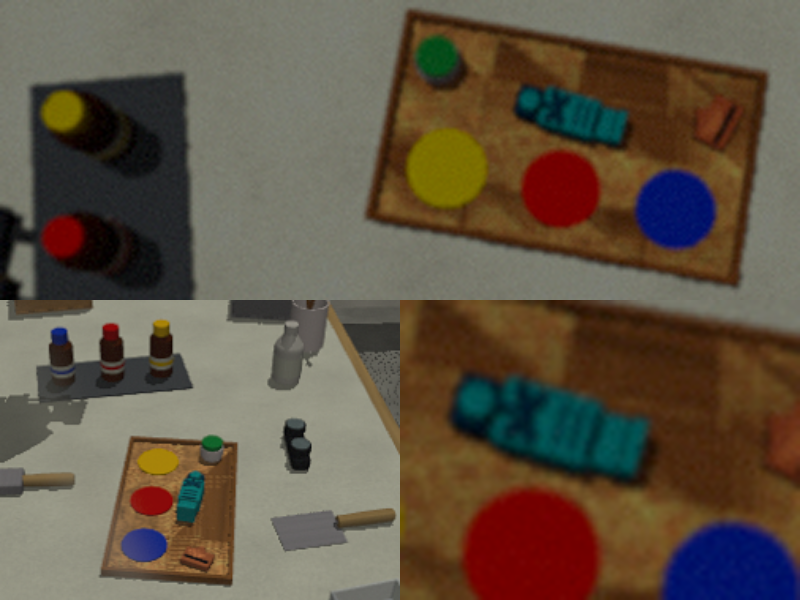

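All three bottles stand upright on the mat. The spots are clear, and the figurine is at (587,-31) with yaw about 73°.

```bash
python3 -c "
from h import *
print(go((587,-31,150),-17), go((587,-31,9.5),-17))"
```

```text
[ 0.491  0.612  0.058 -0.001 -0.     0.061] [ 0.491  0.612  0.339 -0.001 -0.     0.061]
```

Request:
jog_arm(
  targets=[
    [0.04,0.05,0,0,0,0,0.3],
    [0.11,0.14,0,0,0,0,0.3],
    [0.18,0.23,0,0,0,0,0.3],
    [0.25,0.32,0,0,0,0.02,0.3],
    [0.32,0.41,0.02,0,0,0.04,0.3],
    [0.39,0.5,0.04,0,0,0.06,0.3],
    [0.45,0.57,0.05,0,0,0.061,0.3],
    [0.491,0.612,0.06,0,0,0.061,0.3],
    [0.491,0.612,0.13,0,0,0.061,0.3],
    [0.491,0.612,0.2,0,0,0.061,0.3],
    [0.491,0.612,0.26,0,0,0.061,0.3],
    [0.491,0.612,0.3,0,0,0.061,0.3],
    [0.491,0.612,0.325,0,0,0.061,0.3],
    [0.491,0.612,0.335,0,0,0.061,0.3],
    [0.491,0.612,0.335,0,0,0.061,0.3],
  ],
)

```text
time_s: 24.5
tool_pos: [587.0, -31.3, 11.3]
tcp_rot: [-0.0, 0.989, -0.147, 0.0]
contact_force: [0.6, -1.1, 1.1]
finger_gap: 0.703
```

```bash
python3 -c "
from h import *
s,r=pose();print(s['time_s'],s['tool_pos'],s['finger_gap'],s['contact_force'],go((587,-31,10),-17))
f=grab_frame('side');cv2.imwrite('pics/s3.png',cv2.resize(f[150:300,250:430,::-1],None,fx=4,fy=4))"
```

```text
24.5 [586.99057653 -31.27582118  11.26144679] 0.702576152504498 [ 0.61852209 -1.10938831  1.12777231] [-0.    -0.001  0.003 -0.    -0.     0.   ]
```

View pics/s3.png

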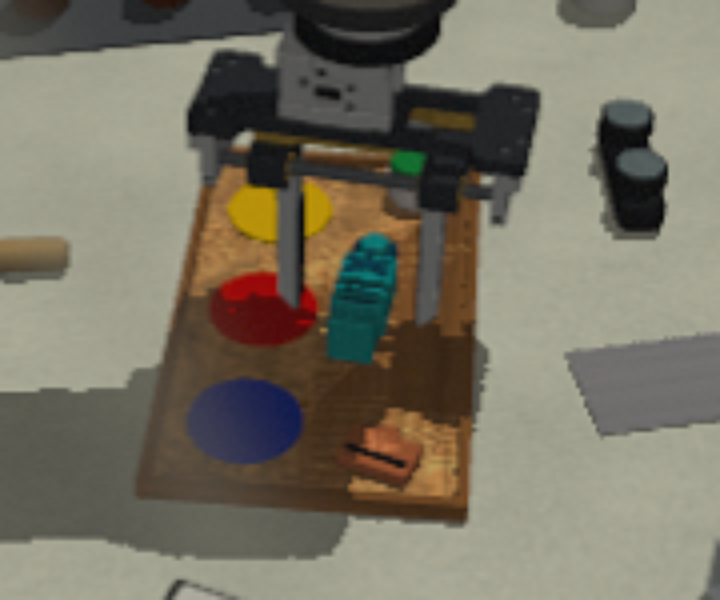

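The fingers straddle the figurine squarely, with clearance on both sides and the pot clear. I'll close.

Request:
jog_arm(
  targets=[
    [0,0,0.003,0,0,0,0.35],
    [0,0,0.003,0,0,0,0.5],
    [0,0,0.003,0,0,0,0.58],
    [0,0,0.003,0,0,0,0.63],
    [0,0,0.003,0,0,0,0.7],
    [0,0,0.003,0,0,0,1],
    [0,0,0.003,0,0,0,1],
    [0,0,0.003,0,0,0,1],
  ],
)

```text
time_s: 25.55
tool_pos: [586.9, -31.3, 9.6]
tcp_rot: [0.0, 0.989, -0.147, 0.0]
contact_force: [1.0, -0.2, 2.4]
finger_gap: 0.333
```

```bash
python3 -c "
from h import *
print(go((489,-312,100),-27), go((489,-312,17.6),-27))"
```

```text
[-0.023  0.594 -0.181 -0.    -0.     0.088] [-0.024  0.594 -0.016 -0.    -0.     0.088]
```

Request:
jog_arm(
  targets=[
    [0,0,-0.01,0,0,0,1],
    [0,0,-0.03,0,0,0,1],
    [0,0,-0.07,0,0,0,1],
    [0,0,-0.12,0,0,0,1],
    [0,0.03,-0.16,0,0,0.01,1],
    [-0.003,0.09,-0.18,0,0,0.02,1],
    [-0.007,0.17,-0.18,0,0,0.03,1],
    [-0.01,0.26,-0.18,0,0,0.045,1],
    [-0.014,0.35,-0.18,0,0,0.06,1],
    [-0.018,0.44,-0.18,0,0,0.07,1],
    [-0.021,0.52,-0.18,0,0,0.08,1],
    [-0.023,0.57,-0.17,0,0,0.088,1],
    [-0.023,0.594,-0.14,0,0,0.088,1],
    [-0.023,0.594,-0.1,0,0,0.088,1],
    [-0.023,0.594,-0.06,0,0,0.088,1],
    [-0.023,0.594,-0.04,0,0,0.088,1],
    [-0.023,0.594,-0.03,0,0,0.088,1],
    [-0.023,0.594,-0.023,0,0,0.088,1],
    [-0.023,0.594,-0.02,0,0,0.088,1],
    [-0.023,0.594,-0.02,0,0,0.088,1],
  ],
)

```text
time_s: 28.05
tool_pos: [489.3, -312.0, 19.7]
tcp_rot: [0.0, 0.972, -0.234, 0.0]
contact_force: [-0.0, -0.1, -1.7]
finger_gap: 0.336
```

```bash
python3 -c "
from h import *
s,r=pose();print(s['time_s'],s['tool_pos'],s['finger_gap'],s['contact_force'],go((489,-312,17.6),-27))
f=grab_frame('side');t=grab_frame('top');cv2.imwrite('pics/s4.png',np.hstack([cv2.resize(f[250:400,230:380,::-1],(400,400)),cv2.resize(t[180:280,420:520,::-1],(400,400))]))"
```

```text
28.05 [ 489.30002658 -311.98893952   19.73642464] 0.3360106884357866 [-0.04191719 -0.06035025 -1.6576194 ] [-0.001  0.     0.004 -0.    -0.    -0.   ]
```

View pics/s4.png

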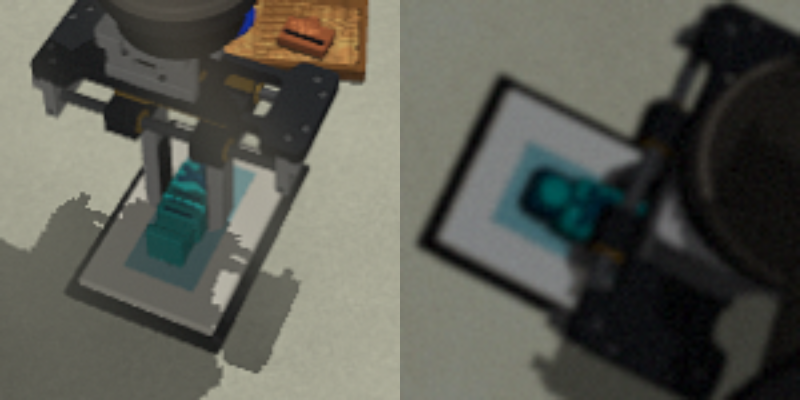

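Request:
jog_arm(
  targets=[
    [0,0,0.002,0,0,0,1],
    [0,0,0.003,0,0,0,1],
    [0,0,0.004,0,0,0,1],
    [0,0,0.004,0,0,0,1],
  ],
)

```text
time_s: 28.65
tool_pos: [489.1, -312.0, 17.6]
tcp_rot: [-0.0, 0.972, -0.234, 0.0]
contact_force: [-1.1, 1.2, 2.0]
finger_gap: 0.338
```

Request:
jog_arm(
  targets=[
    [0,0,0.001,0,0,0,1],
    [0,0,0.001,0,0,0,0.62],
    [0,0,0.001,0,0,0,0.55],
    [0,0,0.001,0,0,0,0.4],
    [0,0,0.001,0,0,0,0.3],
    [0,0,-0.02,0,0,0,0.3],
    [0,0,-0.08,0,0,0,0.3],
    [0,0,-0.17,0,0,0,0.3],
    [0,0,-0.26,0,0,0,0.3],
    [0,0,-0.32,0,0,0,0.3],
    [0,-0.05,-0.32,0,0,0,0.3],
    [0,-0.15,-0.32,0,0,0,0.3],
    [0,-0.27,-0.32,0,0,0,0.3],
    [0,-0.37,-0.32,0,0,0,0.3],
    [0,-0.4,-0.32,0,0,0,0.3],
    [0,-0.4,-0.32,0,0,0,0.3],
  ],
)

```text
time_s: 30.65
tool_pos: [580.2, -133.5, 177.8]
tcp_rot: [0.0, 0.972, -0.233, 0.0]
contact_force: [-0.0, 0.3, -0.7]
finger_gap: 0.702
```

```bash
python3 - <<'E'
from h import *
f=cv2.cvtColor(grab_frame("top"),cv2.COLOR_RGB2BGR); g=cv2.cvtColor(grab_frame("side"),cv2.COLOR_RGB2BGR)
for n,im,b,z in(("top",f,(420,190,520,280),36),("side",g,(250,285,355,385),30)):
    h=cv2.cvtColor(im,cv2.COLOR_BGR2HSV)
    for c in blobs(h,(80,150,15),(100,255,255),b,60)[:2]: print(n,cv2.contourArea(c),rect(n,c,z),cv2.boundingRect(c))
h=cv2.cvtColor(f,cv2.COLOR_BGR2HSV)
for n,lo,hi in(("yel",(22,150,80),(35,255,255)),("red",(0,200,80),(5,255,255)),("blu",(108,150,70),(125,255,255))):
    for c in blobs(h,lo,hi,(120,150,240,320),30)[:1]:
        (x,y),r=cv2.minEnclosingCircle(c); print(n,(x,y),px2w("top",[(x,y)],104)[0].round(1))
s,r=pose();print(s['time_s'],s['tool_pos'])
o=np.hstack([cv2.resize(f[150:310,130:430],(440,330)),cv2.resize(f[190:280,420:520],(330,330)) ]);cv2.imwrite("pics/m5.png",o)
E
```

```text
side 233.5 (array([ 480.1, -328. ], dtype=float32), [np.float32(30.6), np.float32(57.2)], np.float32(66.0)) (285, 320, 19, 30)
yel (161.27777099609375, 188.27777099609375) [572.2 327.9 104. ]
red (162.0, 232.5) [484.1 320.3 104. ]
blu (161.90908813476562, 278.0909118652344) [396.7 314.2 104. ]
30.75 [ 579.34393576 -135.49988164  177.80903712]
```

View pics/m5.png

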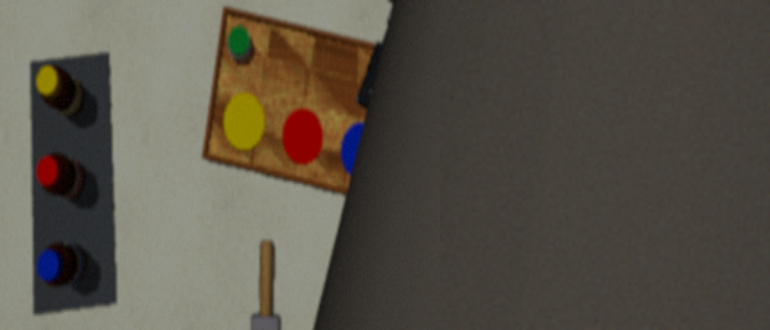

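```bash
python3 -c "
from h import *
print(go((573.6,328.4,178),-10))"
```

```text
[-0.434 -0.82  -0.001  0.    -0.    -0.15 ]
```

Request:
jog_arm(
  targets=[
    [-0.03,-0.06,0,0,0,0,0.3],
    [-0.09,-0.16,0,0,0,-0.03,0.3],
    [-0.15,-0.27,0,0,0,-0.06,0.3],
    [-0.2,-0.38,0,0,0,-0.09,0.3],
    [-0.26,-0.49,0,0,0,-0.12,0.3],
    [-0.32,-0.6,0,0,0,-0.15,0.3],
    [-0.37,-0.7,0,0,0,-0.15,0.3],
    [-0.415,-0.78,0,0,0,-0.15,0.3],
    [-0.434,-0.82,0,0,0,-0.15,0.3],
    [-0.434,-0.82,0.01,0,0,-0.15,0.3],
    [-0.434,-0.82,0.06,0,0,-0.15,0.3],
    [-0.434,-0.82,0.14,0,0,-0.15,0.3],
    [-0.434,-0.82,0.2,0,0,-0.15,0.3],
    [-0.434,-0.82,0.25,0,0,-0.15,0.3],
    [-0.434,-0.82,0.276,0,0,-0.15,0.3],
    [-0.434,-0.82,0.276,0,0,-0.15,0.3],
  ],
)

```text
time_s: 32.75
tool_pos: [573.5, 328.3, 39.2]
tcp_rot: [0.001, 0.996, -0.087, -0.0]
contact_force: [-0.1, 0.0, -0.7]
finger_gap: 0.7
```

```bash
python3 - <<'E'
from h import *
f=cv2.cvtColor(grab_frame("top"),cv2.COLOR_RGB2BGR); g=cv2.cvtColor(grab_frame("side"),cv2.COLOR_RGB2BGR)
for n,im,b,z in(("top",f,(420,190,520,280),36),("side",g,(250,285,355,385),30)):
    h=cv2.cvtColor(im,cv2.COLOR_BGR2HSV)
    for c in blobs(h,(80,150,15),(105,255,255),b,60)[:2]: print(n,cv2.contourArea(c),rect(n,c,z),cv2.boundingRect(c))
s,r=pose();print(s['time_s'],s['tool_pos'],go((573.6,328.4,40),-10))
cv2.imwrite("pics/m6.png",np.hstack([cv2.resize(g[285:385,250:350],(400,400)),cv2.resize(f[190:280,420:510],(400,400),interpolation=cv2.INTER_CUBIC)]))
E
```

```text
top 542.0 (array([ 487.4, -309.3], dtype=float32), [np.float32(34.1), np.float32(88.8)], np.float32(62.9)) (450, 223, 43, 27)
side 301.0 (array([ 480.6, -324.5], dtype=float32), [np.float32(29.8), np.float32(63.8)], np.float32(68.4)) (285, 317, 22, 33)
32.85 [573.96884628 329.4580712   40.42823485] [-0.     0.002  0.001 -0.    -0.     0.001]
```

View pics/m6.png

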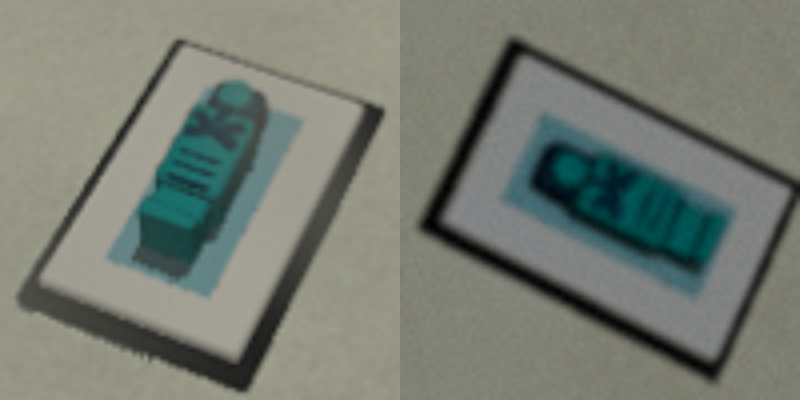

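The figurine lies on its back in the pad's middle, about 3 mm off centre and along the pad's length. Next is yellow.

Request:
jog_arm(
  targets=[
    [0,0,0,0,0,0,0.35],
    [0,0,0,0,0,0,0.45],
    [0,0,0,0,0,0,0.55],
    [0,0,0,0,0,0,0.7],
    [0,0,0,0,0,0,1],
    [0,0,0,0,0,0,1],
    [0,0,0,0,0,0,1],
  ],
)

```text
time_s: 33.72
tool_pos: [573.4, 330.1, 39.6]
tcp_rot: [-0.0, 0.996, -0.086, 0.0]
contact_force: [-0.6, 0.6, 5.5]
finger_gap: 0.441
```

```bash
python3 -c "
from h import *
s,r=pose();print(s['tool_pos'],s['finger_gap'],go((547.6,64.8,46),-10))"
```

```text
[573.35786692 330.10417285  39.64961821] 0.44073742540897354 [ 0.04   0.532 -0.013 -0.    -0.     0.001]
```

Request:
jog_arm(
  targets=[
    [0,0,-0.02,0,0,0,1],
    [0,0,-0.06,0,0,0,1],
    [0,0,-0.13,0,0,0,1],
    [0,0,-0.2,0,0,0,1],
    [0.002,0.03,-0.24,0,0,0,1],
    [0.007,0.09,-0.25,0,0,0,1],
    [0.012,0.17,-0.25,0,0,0,1],
    [0.02,0.26,-0.25,0,0,0,1],
    [0.026,0.35,-0.25,0,0,0,1],
    [0.032,0.43,-0.25,0,0,0,1],
    [0.038,0.5,-0.24,0,0,0,1],
    [0.04,0.53,-0.2,0,0,0,1],
    [0.04,0.53,-0.13,0,0,0,1],
    [0.04,0.53,-0.08,0,0,0,1],
    [0.04,0.53,-0.04,0,0,0,1],
    [0.04,0.53,-0.02,0,0,0,1],
    [0.04,0.53,-0.013,0,0,0,1],
    [0.04,0.53,-0.011,0,0,0,1],
    [0.04,0.53,-0.01,0,0,0,1],
    [0.04,0.53,-0.01,0,0,0,1],
  ],
)

```text
time_s: 36.22
tool_pos: [547.8, 65.6, 44.9]
tcp_rot: [-0.0, 0.996, -0.086, 0.0]
contact_force: [0.5, 0.5, -1.4]
finger_gap: 0.442
```

Request:
jog_arm(
  targets=[
    [0,0,0.001,0,0,0,1],
    [0,0,0.002,0,0,0,1],
    [0,0,0.003,0,0,0,1],
    [0,0,0.003,0,0,0,1],
  ],
)

```text
time_s: 36.72
tool_pos: [547.8, 65.6, 43.6]
tcp_rot: [-0.0, 0.996, -0.086, 0.0]
contact_force: [-3.7, -0.4, 12.0]
finger_gap: 0.446
```

Request:
jog_arm(
  targets=[
    [0,0,-0.001,0,0,0,0.5],
    [0,0,-0.001,0,0,0,0.4],
    [0,0,-0.001,0,0,0,0.35],
    [0,0,-0.03,0,0,0,0.35],
    [0,0,-0.1,0,0,0,0.35],
    [0,0,-0.2,0,0,0,0.35],
    [-0.01,-0.03,-0.26,0,0,0,0.3],
    [-0.04,-0.1,-0.27,0,0,0,0.3],
    [-0.087,-0.2,-0.27,0,0,0,0.3],
    [-0.131,-0.3,-0.27,0,0,0,0.3],
    [-0.175,-0.4,-0.27,0,0,0,0.3],
    [-0.2,-0.46,-0.27,0,0,0,0.3],
    [-0.21,-0.48,-0.26,0,0,0,0.3],
    [-0.21,-0.48,-0.24,0,0,0,0.3],
    [-0.21,-0.48,-0.16,0,0,0,0.3],
    [-0.21,-0.48,-0.08,0,0,0,0.3],
    [-0.21,-0.48,-0.03,0,0,0,0.3],
    [-0.21,-0.48,0.0,0,0,0,0.3],
    [-0.21,-0.48,0.009,0,0,0,0.3],
    [-0.21,-0.48,0.009,0,0,0,0.3],
  ],
)

```text
time_s: 39.22
tool_pos: [485.7, 319.7, 39.0]
tcp_rot: [-0.0, 0.996, -0.086, 0.0]
contact_force: [0.2, 0.3, -0.3]
finger_gap: 0.698
```

Request:
jog_arm(
  targets=[
    [0,0,0,0,0,0,0.3],
    [0,0,0,0,0,0,0.45],
    [0,0,0,0,0,0,0.55],
    [0,0,0,0,0,0,0.7],
    [0,0,0,0,0,0,1],
    [0,0,0,0,0,0,1],
    [0,0,0,0,0,0,1],
  ],
)

```text
time_s: 40.1
tool_pos: [485.3, 320.0, 38.6]
tcp_rot: [-0.0, 0.996, -0.086, 0.0]
contact_force: [-1.1, 0.1, 5.4]
finger_gap: 0.442
```

```bash
python3 -c "
from h import *
s,r=pose();print(s['tool_pos'],s['finger_gap'],go((531.5,-24,44),-10))"
```

```text
[485.29727546 320.00835274  38.61757403] 0.44236003886748887 [ 0.209  0.662 -0.011 -0.    -0.     0.001]
```

Request:
jog_arm(
  targets=[
    [0,0,-0.02,0,0,0,1],
    [0,0,-0.06,0,0,0,1],
    [0,0,-0.13,0,0,0,1],
    [0,0,-0.2,0,0,0,1],
    [0.007,0.02,-0.25,0,0,0,1],
    [0.022,0.07,-0.27,0,0,0,1],
    [0.047,0.15,-0.27,0,0,0,1],
    [0.08,0.25,-0.27,0,0,0,1],
    [0.11,0.35,-0.27,0,0,0,1],
    [0.142,0.45,-0.27,0,0,0,1],
    [0.172,0.54,-0.27,0,0,0,1],
    [0.194,0.61,-0.27,0,0,0,1],
    [0.206,0.65,-0.25,0,0,0,1],
    [0.209,0.662,-0.2,0,0,0,1],
    [0.209,0.662,-0.13,0,0,0,1],
    [0.209,0.662,-0.08,0,0,0,1],
    [0.209,0.662,-0.04,0,0,0,1],
    [0.209,0.662,-0.02,0,0,0,1],
    [0.209,0.662,-0.012,0,0,0,1],
    [0.209,0.662,-0.011,0,0,0,1],
  ],
)

```text
time_s: 42.6
tool_pos: [531.6, -24.4, 44.4]
tcp_rot: [-0.0, 0.996, -0.086, 0.0]
contact_force: [-0.1, 0.2, -1.9]
finger_gap: 0.439
```

Request:
jog_arm(
  targets=[
    [0,0,0.001,0,0,0,1],
    [0,0,0.002,0,0,0,1],
    [0,0,0.003,0,0,0,1],
    [0,0,0.003,0,0,0,1],
  ],
)

```text
time_s: 43.1
tool_pos: [531.6, -24.0, 42.6]
tcp_rot: [-0.0, 0.996, -0.086, 0.0]
contact_force: [-0.2, 0.6, 1.1]
finger_gap: 0.442
```

Request:
jog_arm(
  targets=[
    [0,0,0.001,0,0,0,1],
    [0,0,0.001,0,0,0,0.5],
    [0,0,0.001,0,0,0,0.4],
    [0,0,0.0,0,0,0,0.35],
    [0,0,-0.04,0,0,0,0.35],
    [0,0,-0.12,0,0,0,0.35],
    [0,0,-0.22,0,0,0,0.35],
    [-0.02,-0.03,-0.27,0,0,0,0.3],
    [-0.06,-0.1,-0.27,0,0,0,0.3],
    [-0.122,-0.2,-0.27,0,0,0,0.3],
    [-0.184,-0.3,-0.27,0,0,0,0.3],
    [-0.245,-0.4,-0.27,0,0,0,0.3],
    [-0.306,-0.5,-0.27,0,0,0,0.3],
    [-0.355,-0.58,-0.27,0,0,0,0.3],
    [-0.379,-0.618,-0.26,0,0,0,0.3],
    [-0.379,-0.618,-0.2,0,0,0,0.3],
    [-0.379,-0.618,-0.12,0,0,0,0.3],
    [-0.379,-0.618,-0.05,0,0,0,0.3],
    [-0.379,-0.618,-0.01,0,0,0,0.3],
    [-0.379,-0.618,0.006,0,0,0,0.3],
  ],
)

```text
time_s: 45.6
tool_pos: [397.7, 311.5, 38.4]
tcp_rot: [0.001, 0.996, -0.086, -0.0]
contact_force: [0.5, -0.3, -0.1]
finger_gap: 0.702
```

Request:
jog_arm(
  targets=[
    [0,0,0,0,0,0,0.3],
    [0,0,0,0,0,0,0.45],
    [0,0,0,0,0,0,0.55],
    [0,0,0,0,0,0,0.7],
    [0,0,0,0,0,0,1],
    [0,0,0,0,0,0,1],
    [0,0,0,0,0,0,1],
  ],
)

```text
time_s: 46.48
tool_pos: [397.9, 313.1, 40.0]
tcp_rot: [-0.0, 0.996, -0.086, 0.0]
contact_force: [-0.9, 0.2, 8.4]
finger_gap: 0.441
```

```bash
python3 -c "
from h import *
s,r=pose();print(s['tool_pos'],s['finger_gap'],go((516,-112.6,44.5),-10))"
```

```text
[397.9162153  313.11222906  39.95051564] 0.440825351569567 [ 0.378  0.798 -0.01  -0.    -0.     0.001]
```

Request:
jog_arm(
  targets=[
    [0,0,-0.02,0,0,0,1],
    [0,0,-0.06,0,0,0,1],
    [0,0,-0.13,0,0,0,1],
    [0,0,-0.2,0,0,0,1],
    [0.01,0.02,-0.25,0,0,0,1],
    [0.033,0.07,-0.27,0,0,0,1],
    [0.071,0.15,-0.27,0,0,0,1],
    [0.118,0.25,-0.27,0,0,0,1],
    [0.166,0.35,-0.27,0,0,0,1],
    [0.213,0.45,-0.27,0,0,0,1],
    [0.26,0.55,-0.27,0,0,0,1],
    [0.308,0.65,-0.27,0,0,0,1],
    [0.346,0.73,-0.27,0,0,0,1],
    [0.37,0.78,-0.26,0,0,0,1],
    [0.378,0.798,-0.22,0,0,0,1],
    [0.378,0.798,-0.15,0,0,0,1],
    [0.378,0.798,-0.09,0,0,0,1],
    [0.378,0.798,-0.04,0,0,0,1],
    [0.378,0.798,-0.02,0,0,0,1],
    [0.378,0.798,-0.013,0,0,0,1],
  ],
)

```text
time_s: 48.98
tool_pos: [515.0, -113.4, 45.9]
tcp_rot: [0.0, 0.996, -0.086, -0.0]
contact_force: [0.2, -0.4, -0.3]
finger_gap: 0.442
```

Request:
jog_arm(
  targets=[
    [0,0,0.001,0,0,0,1],
    [0,0,0.002,0,0,0,1],
    [0,0,0.003,0,0,0,1],
    [0,0,0.003,0,0,0,1],
  ],
)

```text
time_s: 49.48
tool_pos: [515.7, -112.6, 44.7]
tcp_rot: [-0.0, 0.996, -0.086, 0.0]
contact_force: [-0.2, 0.1, -0.9]
finger_gap: 0.442
```

Request:
jog_arm(
  targets=[
    [0,0,0.001,0,0,0,1],
    [0,0,0.002,0,0,0,1],
    [0,0,0.002,0,0,0,1],
  ],
)

```text
time_s: 49.85
tool_pos: [515.7, -112.7, 43.9]
tcp_rot: [-0.0, 0.996, -0.086, 0.0]
contact_force: [-2.5, 1.4, 11.8]
finger_gap: 0.442
```

Request:
jog_arm(
  targets=[
    [0,0,0,0,0,0,0.5],
    [0,0,0,0,0,0,0.4],
    [0,0,0,0,0,0,0.35],
    [0,0,-0.04,0,0,0,0.35],
    [0,0,-0.12,0,0,0,0.35],
    [0,0,-0.22,0,0,0,0.35],
    [0,0,-0.3,0,0,0,0.35],
    [-0.04,-0.05,-0.32,0,0,0,0.35],
    [-0.1,-0.17,-0.32,0,0,0,0.35],
    [-0.15,-0.3,-0.32,0,0,0,0.35],
    [-0.2,-0.45,-0.32,0,0,0,0.35],
    [-0.25,-0.57,-0.32,0,0,0,0.35],
    [-0.3,-0.7,-0.32,0,0,0,0.35],
    [-0.3,-0.8,-0.32,0,0,0,0.35],
    [-0.3,-0.8,-0.32,0,0,0,0.35],
    [-0.3,-0.8,-0.32,0,0,0,0.35],
    [-0.3,-0.8,-0.32,0,0,0,0.35],
  ],
)

```text
time_s: 51.98
tool_pos: [436.6, 305.5, 203.4]
tcp_rot: [0.0, 0.996, -0.087, -0.0]
contact_force: [-0.5, -0.7, -0.9]
finger_gap: 0.652
```

```bash
python3 - <<'E'
from h import *
f=cv2.cvtColor(grab_frame("top"),cv2.COLOR_RGB2BGR); g=cv2.cvtColor(grab_frame("side"),cv2.COLOR_RGB2BGR)
h=cv2.cvtColor(f,cv2.COLOR_BGR2HSV)
for n,lo,hi in(("yel",(22,150,90),(35,255,255)),("red",(0,200,90),(5,255,255)),("blu",(108,150,80),(125,255,255))):
    for c in blobs(h,lo,hi,(258,145,418,260),80)[:1]:
        (x,y),r=cv2.minEnclosingCircle(c); print(n,(x,y),round(r,1),px2w("top",[(x,y)],106)[0].round(1))
for c in blobs(h,(80,150,15),(105,255,255),(420,190,520,280),60)[:1]: print("fig",rect("top",c,36))
for c in blobs(h,(50,100,50),(78,255,255),(258,145,418,260),60)[:1]: print("pot",cv2.minEnclosingCircle(c))
cv2.imwrite("pics/m7.png",np.hstack([cv2.resize(f[145:265,258:418],(480,360),interpolation=cv2.INTER_CUBIC),cv2.resize(g[150:285,270:390],(320,360))]))
E
```

```text
yel (293.90594482421875, 201.11386108398438) 7.2 [547.   63.6 106. ]
red (337.28570556640625, 209.42857360839844) 6.7 [530.7 -22.4 106. ]
blu (382.73529052734375, 217.73529052734375) 6.8 [ 514.6 -111.8  106. ]
fig (array([ 487.7, -308.8], dtype=float32), [np.float32(34.2), np.float32(89.1)], np.float32(62.9))
pot ((292.5, 169.64285278320312), 7.016842365264893)
```

View pics/m7.png

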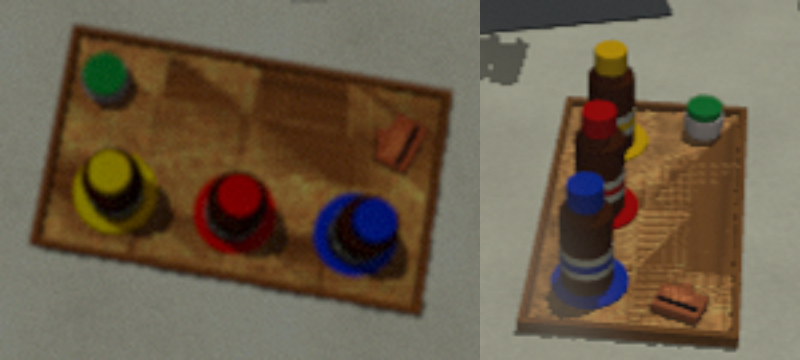

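All three bottles stand upright within about 2 mm of their spot centres, and the pot has not moved. I'm handing in.

```bash
python3 -c "
from plant import *
print(sign_off())"
```

```text
the job is handed in; nothing more can be done
None
```

The job is done and handed in at about 52 s of the 134 s allowed. I moved the three bottles to the grey mat, laid the figurine on its back in the middle of the pad, then stood each bottle back on its own colour's spot.

**Last checks, from the top camera:**
- **Bottles:** upright, each within about 2 mm of its spot's centre.
- **Figurine:** 3–4 mm from the pad's centre and within 1° of its length.
- **Pot:** its position in the picture matches the start to within a pixel.
- **Gripper:** open and clear of everything.

**What went wrong or disagreed:**
- **Mistyped move:** one row swept the blue bottle about 60 mm sideways off the mat, just above the table. I saw no sign of contact and put the bottle back on the mat before going on.
- **Side-camera reading:** it put the figurine about 18 mm from its top-view position (481, -325). It saw only part of the figurine (64 of 86 mm), so I went by the top view, which matched the gripper's position at release.

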